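# Unstack the washed crates beside the sink

### The job

Take apart the stack beside the sink and give each thing its own place: the bottle upright in the middle of the round cork coaster, the cup upright in the middle of the saucer, the empty shallow (upper) crate on the slatted wooden board, and the empty deep (lower) crate flat in the steel drip tray. Both crates stand right way up, centred and with their long sides along the long sides of their board or tray. Set everything down without dropping it or tipping over the bottle or cup, and leave the wooden spoon and the bar of soap where they lie.

Things in the scene. Friction and masses are not known exactly. Their poses are not given: they have to be found in the camera images.
- bottle_mid (a point): Green glass bottle, 160 mm tall, standing upright in one end of the shallow crate at the start (38 mm from the crate's centre, either end). Body 50 mm in diameter up to 92 mm above its base, then a shoulder to a 25 mm neck; the aluminium twist cap (fixed, closed) is 30 mm in diameter and takes up the top 25 mm (135 to 160 mm above the base). It can be carried by the cap. Up to 0.35 kg. The point is on its axis, half-way up (80 mm above its base); z points up.
- cup_mid (a point): Plain stainless steel cup without handle, 95 mm tall, 48 mm in diameter at the base and 54 mm at the rim, wall 3 mm, standing open end up in the other end of the shallow crate at the start. Up to 0.16 kg. The point is on its axis, half-way up (47.5 mm above its base); z points up.
- shallow_crate_mid (a point): Shallow yellow open plastic crate, 140 (its x) x 66 (its y) mm outside, straight walls 3 mm thick, floor 4 mm thick, 45 mm tall. At the start it stands centred, lengthwise, on the rim of the deep crate and holds the bottle and the cup. Up to 0.17 kg empty. The point is its centre, half-way up (22.5 mm above its underside); x runs along its length, z up.
- deep_crate_mid (a point): Deep blue open plastic crate, 160 (its x) x 66 (its y) mm outside, straight walls 3 mm thick, floor 4 mm thick, 60 mm tall, empty, the bottom of the stack (its ends show 10 mm beyond the shallow crate from above), standing on the slab (z = 0). Up to 0.23 kg. The point is its centre, half-way up (30 mm above its underside); x runs along its length, z up.
- coaster: Round flat cork coaster, 96 mm in diameter, 6 mm thick, fixed on the slab: the bottle's place. Origin at the centre of its underside (z = 0).
- saucer: White ceramic saucer, loose on the slab, 130 mm in diameter, 14 mm tall; its flat inner floor is about 70 mm in diameter and lies 5 mm above the slab: the cup's place. Origin at the centre of its underside, z up.
- slat_board: Slatted wooden draining board, fixed, 180 (its x) x 95 (its y) mm, five slats along its length, flat top 12 mm above the slab: the shallow crate's place. Origin at the centre of its underside; x runs along its length, z up.
- drip_tray: Stainless steel drip tray, fixed, 200 (its x) x 112 (its y) mm outside, flat floor whose top is 3 mm above the slab, rim 3 mm thick and 7 mm high: the deep crate's place. Origin at the centre of its underside; x runs along its length, z up.
- spoon: Wooden spoon 240 mm long lying loose on the slab beyond the stack; leave it alone.
- soap: Bar of green soap, 50 x 85 x 26 mm, lying loose on the slab between the robot's base and the stack; leave it alone.
Mind the look-alikes: they are no part of the job. There is more than one size of the part that bears bottle_mid; the job needs the middle-sized. There is more than one size of the part that bears shallow_crate_mid; the job needs the smaller.

How it is judged:
By the outcome, as a careful person would: the job done as asked, in the order asked, and still so for the second after the job is handed in, with the robot touching nothing.
It also fails if it takes over 128 s, if anything falls off the work surface, if the arm or the gripper's body presses on something with over 40 N, if the wrist force passes 120 N, or if a joint passes its speed limit or range.

### The arm

A 6-joint arm with a two-finger parallel gripper is mounted at the origin on the work surface. World frame = base frame: x ahead of the robot, y to its left, z up, the work surface at z = 0. Lengths are in m, angles in rad, forces in N, time in s.
With the tool pointing down it reaches from about 0.375 to 0.925 m from the base axis. Payload 5.7 kg.
Tool frame: the origin (TCP) lies at the very end of the fingers, on their centre line; the grasp point (between the pads) lies 19 mm behind it; z points along the fingers, x is the direction in which the jaws open and shut, and the axes are right-handed (so a half turn about z gives the same grasp; the last joint's range is limited). The gripper opens to 85 mm and grips with 20 to 120 N. Pads are 22 mm wide; open, the fingers measure 114 mm over their backs; the gripper's body (76 mm by 85 mm) begins 54 mm behind the grasp point. The pads swing forward as they close: fully open they stand 13 mm farther back than shut.
Start: joints at [-1.413, 0.359, 1.51, -0, 1.272, -0.115], TCP at [0.162, -0.578, 0.231] pointing down, gripper open.
Joint ranges: [-2.97, 2.97], [-1.01, 2.36], [0.21, 2.38], [-0.96, 4.11], [0.2, 2.71], [-2.98, 2.98]. Speed limits (rad/s): [2.39, 2.39, 3.14, 3.14, 3.14, 3.14].

### API

Orientations are given as a rotation vector (axis times angle).
In Python, from bench import sense, viewer, workorder gives the robot as it stands.
- The arm moves only by the shell command python3 -m pendant 'ROWS' [FORCE]. ROWS is JSON, a list of rows, each an object with "grip": the gripper command: -1 is shut, 1 is fully open, values between are in proportion; "translation": the shift along the tool's x, y, z in cm, a list of three; "roll": the turn about the tool's z in degrees. A call has 1 to 20 rows; each row is the pose to reach, as a shift and turn from the pose commanded when the call began, along the tool's axes at that moment; what a row does not reach only later rows make up. A row lasts 1/10 s, in which the tool goes at most 50 mm and 8.59 degrees, less where a joint would pass 70% of its speed; a pose out of reach is approached as far as the arm can. A call with a gripper value outside its range is refused whole. The fingers move at their own pace and stop on an object; FORCE is the grip in N (left out, the last holds). Time passes only in rows, so rows that repeat a pose let the fingers close. It gives the time, the measured TCP pose, the force and the opening at its end, in the units of the state.
- sense(): the state, without advancing time (a new reading comes with each control period).
- viewer.read_camera(name): name is "scene" or "top"; returns a dict with "image" (400x640x3 uint8, red, green, blue), "fx", "fy", "cx", "cy" (pixels), "R" (3x3) and "t" (3): a world point X has camera coordinates R X + t. Camera axes: x right, y down, z forward; pixel columns grow to the right and rows downward; lengths in m; the calibration is good to about 2 mm. A picture is of the moment at which its call begins. There is no depth.
- workorder.sign_off(): hands the job in, once; it reports no verdict.
The state is a dict: "time": time; "joint_pos": joint angles; "qd": joint speeds; "effort": joint torques, N m; "eef_pos": TCP position; "ee_rot": TCP orientation; "contact_force": force on the tool from outside, world axes, zero at the start; "moment": the same for the moment, N m; "gripper_width": finger opening in m.
Only numpy, scipy, OpenCV 4.12 (cv2) and the standard library are available. Lean on these libraries where they do the work, as an engineer would, in place of code of your own. Each camera call takes 0.05 s, during which the arm holds its last target.

## Working session

There is one attempt and no reset: what is moved stays moved. The work goes in short steps, Python scripts to look and compute and a shell command to move; the robot and the scene stay as the last step left them, time stands still between calls to the robot, and variables do not carry over. Pictures are saved under pics/ and viewed, and the job is handed in when it is done.

```bash
ls; mkdir -p pics; python3 - <<'E'
from bench import sense, viewer
import cv2
s=sense();print({k:(v if isinstance(v,float) else [round(float(x),4) for x in __import__('numpy').ravel(v)]) for k,v in s.items()})
for n in("scene","top"):
    c=viewer.read_camera(n);cv2.imwrite(f"pics/{n}0.png",c["image"][:,:,::-1]);print(n,c["fx"],c["fy"],c["cx"],c["cy"],c["R"],c["t"])
E
```

```text
pics
{'time': 0.0, 'joint_pos': [-1.4131, 0.3595, 1.5114, -0.0, 1.2725, -0.1151], 'qd': [0.0002, -0.0002, 0.0004, -0.0001, 0.001, -0.0008], 'effort': [-0.0047, -52.7624, -27.8627, -0.0003, 0.0134, 0.0], 'eef_pos': [0.1615, -0.5771, 0.2304], 'ee_rot': [-2.5018, 1.898, 0.0021], 'contact_force': [-0.5398, 0.2506, 0.1064], 'moment': [0.001, 0.0332, 0.0041], 'gripper_width': 0.0855054300569745}
scene 480.27708716057066 480.27708716057066 324.4185416568498 206.08374116910215 [[-0.81551435  0.57861986  0.0116362 ]
 [ 0.34727788  0.50534411 -0.78995279]
 [-0.46296266 -0.64017684 -0.61305725]] [ 0.39021226 -0.07146196  1.70616456]
top 371.7280342750005 371.7280342750005 320.20157687419487 198.59667359196644 [[ 0.01129183 -0.99957875 -0.02673624]
 [-0.99585576 -0.00882867 -0.09051716]
 [ 0.09024298  0.02764755 -0.99553594]] [0.01524907 0.50863196 1.06065982]
```

View pics/scene0.png

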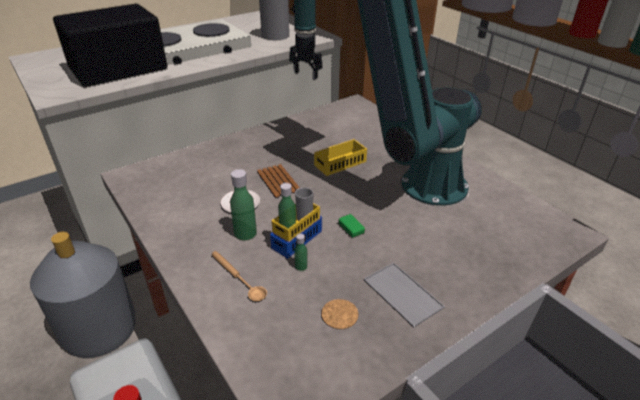

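View pics/top0.png

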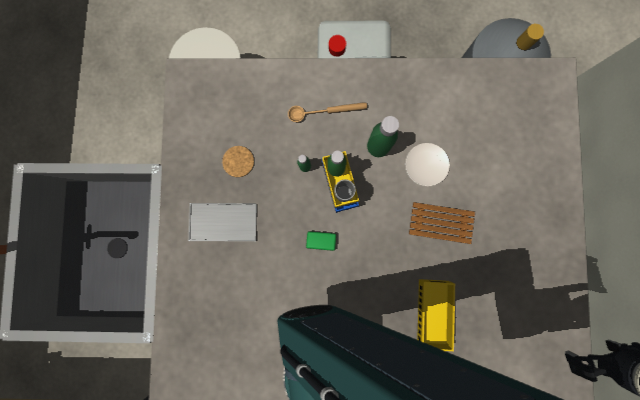

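The top view shows three green bottles: one in the stack (337,160), a tall one at (382,138) and a small one at (303,162). The one standing in the crate is the middle-sized. There are two yellow crates: the one in the stack (341,180) is the smaller, and the one at (437,315) is larger and a decoy. I'll confirm both with an enlarged crop.

```bash
python3 - <<'E'
import cv2,numpy as np
t=cv2.imread("pics/top0.png");s=cv2.imread("pics/scene0.png")
a=cv2.resize(t[110:250,270:410],None,fx=4,fy=4,interpolation=cv2.INTER_CUBIC)[:560]
b=cv2.resize(s[160:290,210:260+80],None,fx=4,fy=4,interpolation=cv2.INTER_CUBIC)
cv2.imwrite("pics/c1.png",a);cv2.imwrite("pics/c2.png",b)
E
```

```text
(no output)
```

View pics/c1.png

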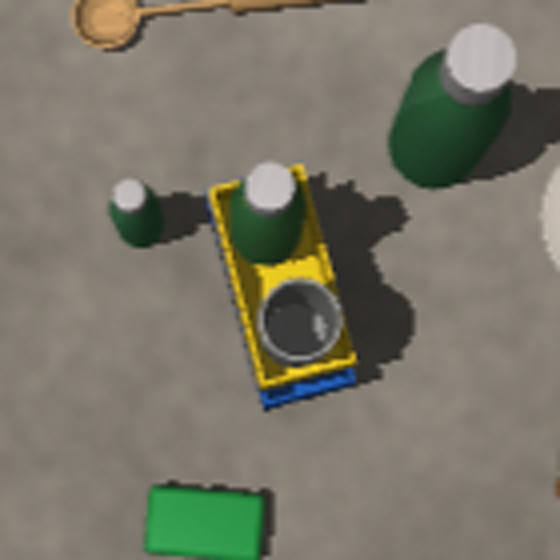

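View pics/c2.png

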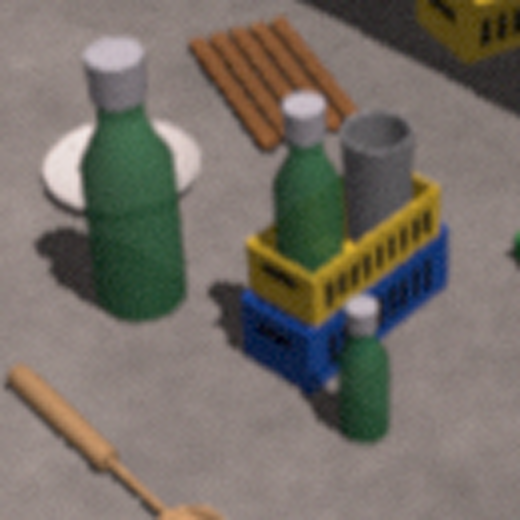

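```bash
cat > h.py <<'E'
import cv2,numpy as np
from bench import sense, viewer
def cam(n): return viewer.read_camera(n)
def ray(c,px,z):
    px=np.atleast_2d(np.asarray(px,float))
    d=np.c_[(px[:,0]-c["cx"])/c["fx"],(px[:,1]-c["cy"])/c["fy"],np.ones(len(px))]
    R=np.array(c["R"]);t=np.array(c["t"]).ravel()
    o=-R.T@t; w=d@R
    return o+w*((z-o[2])/w[:,2])[:,None]
def proj(c,X):
    p=np.atleast_2d(X)@np.array(c["R"]).T+np.array(c["t"]).ravel()
    return np.c_[p[:,0]/p[:,2]*c["fx"]+c["cx"],p[:,1]/p[:,2]*c["fy"]+c["cy"]]
def mask(img,lo,hi,roi):
    h=cv2.cvtColor(img,cv2.COLOR_RGB2HSV);m=cv2.inRange(h,lo,hi)
    z=np.zeros_like(m);x0,y0,x1,y1=roi;z[y0:y1,x0:x1]=m[y0:y1,x0:x1];return z
def big(m):
    cs,_=cv2.findContours(m,cv2.RETR_EXTERNAL,cv2.CHAIN_APPROX_NONE)
    return max(cs,key=cv2.contourArea)
def rect(c,m,z,all=False):
    """min-area rectangle of mask pixels cast on plane z: centre, L, W, angle of long axis deg"""
    k=np.vstack(cv2.findContours(m,cv2.RETR_EXTERNAL,cv2.CHAIN_APPROX_NONE)[0]) if all else big(m)
    P=ray(c,k[:,0],z)[:,:2]
    (cx,cy),(w,h),a=cv2.minAreaRect((P*1000).astype(np.float32))
    if w<h: w,h,a=h,w,a+90
    return np.round([cx,cy,w,h,(a+90)%180-90],1)
def circ(c,m,z):
    k=big(m);P=ray(c,k[:,0],z)[:,:2]*1000
    e=cv2.fitEllipse(P.astype(np.float32));return np.round([*e[0],*e[1]],1)
def tool():
    s=sense();R=cv2.Rodrigues(np.array(s["ee_rot"],float))[0]
    return np.array(s["eef_pos"]),R,s
def togo(x,y,z=None,jaw=None):
    """shift in tool axes (cm) to world xyz; roll (deg) so the jaw axis (tool x) lies at world angle jaw"""
    p,R,s=tool();tgt=np.array([x,y,p[2] if z is None else z])
    d=R.T@(tgt-p)*100
    a=np.degrees(np.arctan2(R[1,0],R[0,0]))
    r=None
    if jaw is not None: r=-((jaw-a+90)%180-90)
    print("t",round(s["time"],2),"tcp",np.round(p*1000,1),"jaw",round(a,2),"tilt",np.round(np.degrees(np.arccos(-R[2,2])),2),"q6",round(s["joint_pos"][5],2),"w",round(s["gripper_width"]*1000,1),"F",np.round(s["contact_force"],1))
    print("shift cm",np.round(d,2),"roll",None if r is None else round(r,2))
E
python3 - <<'E'
from h import *
c=cam("top");I=c["image"]
H=cv2.cvtColor(I,cv2.COLOR_RGB2HSV)
for n,p in dict(cork=(238,161),sau=(427,164),slat=(440,216),slat2=(440,208),tray=(223,222),yel=(337,190),blue=(346,209),cap=(338,157),soap=(321,240),bg=(260,200),rim=(333,189)).items(): print(n,H[p[1],p[0]])
E
```

```text
cork [ 17 136 172]
sau [ 20  24 223]
slat [ 14 167 127]
slat2 [ 14 164 129]
tray [ 23   6 169]
yel [45  9 57]
blue [110 148  55]
cap [  0   8 196]
soap [ 68 176 155]
bg [ 18  36 128]
rim [ 24 209  94]
```

```bash
cat > meas.py <<'E'
from h import *
c=cam("top");I=c["image"]
print("coaster",circ(c,mask(I,(8,80,100),(25,255,255),(210,135,270,190)),.006))
print("saucer",circ(c,mask(I,(0,0,165),(179,50,255),(395,135,460,195)),.014), circ(c,mask(I,(0,0,185),(179,50,255),(395,135,460,195)),.014))
print("slats",rect(c,mask(I,(5,100,60),(20,255,255),(400,195,485,250)),.012,True))
print("tray",rect(c,mask(I,(0,0,90),(179,22,255),(180,195,265,250)),.007))
print("yellow",rect(c,mask(I,(20,150,60),(32,255,255),(300,140,375,215)),.105,True))
print("cap",circ(c,mask(I,(0,0,150),(179,30,255),(328,148,350,170)),.224))
print("blue",rect(c,mask(I,(105,120,40),(125,255,255),(300,140,375,220)),.06,True))
print("soap",rect(c,mask(I,(55,120,80),(80,255,255),(300,225,345,255)),.026))
print("bigbottle cap",circ(c,mask(I,(0,0,150),(179,30,255),(375,110,402,140)),.30),"small cap",circ(c,mask(I,(0,0,130),(179,30,255),(296,150,312,165)),.1))
# cup rim ellipse
y=mask(I,(0,0,60),(179,80,255),(330,176,360,202))
cv2.imwrite("pics/cupm.png",cv2.resize(I[140:215,300:375,::-1],None,fx=8,fy=8,interpolation=cv2.INTER_CUBIC))
E
python3 meas.py
```

```text
coaster [621.5 271.   93.1  93.7]
saucer [ 614.5 -292.8  126.5  126.6] [ 614.5 -292.8  124.8  125.5]
slats [ 442.8 -332.8  180.2   95.    81.7]
tray [438.  311.1 202.5 112.4 -89.5]
yellow [556.  -34.9 142.   68.5  15.2]
cap [593.4 -24.2  25.5  27.7]
blue [483.  -55.6  67.5  11.8 -74.2]
soap [387.   17.5  82.1  47.9  85.6]
bigbottle cap [ 650.1 -138.8   35.8   36.3] small cap [612.8  71.2  21.3  22.4]
```

View pics/cupm.png

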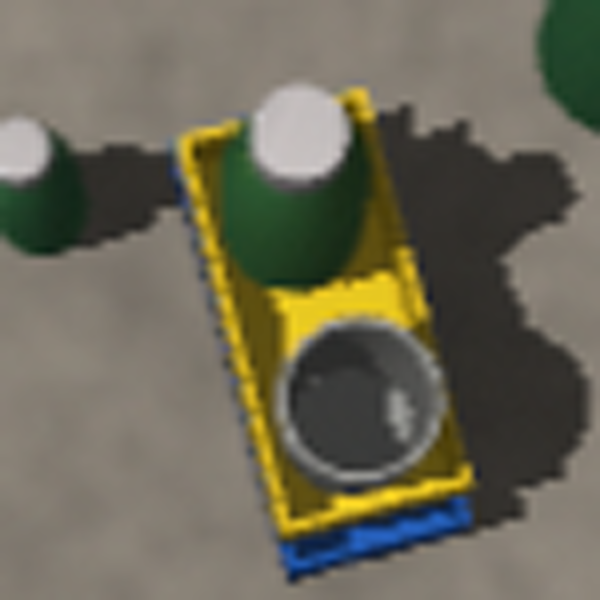

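```bash
python3 - <<'E'
from h import *
c=cam("top")
print("cup rim",ray(c,[345.0,190.4],.159))
s=cam("scene")
I=s["image"]
for n,X in dict(cap=(.593,-.0245,.224),cup=(.519,-.045,.159),coaster=(.6215,.271,.006),crate=(.556,-.035,.105)).items(): print(n,proj(s,X))
togo(.593,-.0245,.30,105.2)
E
```

```text
cup rim [[ 0.51769415 -0.04640502  0.159     ]]
cap [[285.93828088 185.97183778]]
cup [[304.74730377 192.4828154 ]]
coaster [[339.99067675 313.09933886]]
crate [[296.34068032 213.25053683]]
t 0.3 tcp [ 161.6 -577.6  231. ] jaw -74.37 tilt 0.04 q6 -0.12 w 85.3 F [ 0.5 -0.3 -0.5]
shift cm [-41.64 -56.45  -6.87] roll 0.43
```

```bash
python3 -m pendant '[{"grip":1,"translation":[-2,-3,-6.9],"roll":0.4},{"grip":1,"translation":[-8,-11,-6.9],"roll":0.4},{"grip":1,"translation":[-41.6,-56.4,-6.9],"roll":0.4},{"grip":1,"translation":[-41.6,-56.4,-6.9],"roll":0.4},{"grip":1,"translation":[-41.6,-56.4,-6.9],"roll":0.4},{"grip":1,"translation":[-41.6,-56.4,-6.9],"roll":0.4},{"grip":1,"translation":[-41.6,-56.4,-6.9],"roll":0.4},{"grip":1,"translation":[-41.6,-56.4,-6.9],"roll":0.4},{"grip":1,"translation":[-41.6,-56.4,-6.9],"roll":0.4},{"grip":1,"translation":[-41.6,-56.4,-6.9],"roll":0.4},{"grip":1,"translation":[-41.6,-56.4,-6.9],"roll":0.4},{"grip":1,"translation":[-41.6,-56.4,-6.9],"roll":0.4},{"grip":1,"translation":[-41.6,-56.4,-6.9],"roll":0.4},{"grip":1,"translation":[-41.6,-56.4,-6.9],"roll":0.4},{"grip":1,"translation":[-41.6,-56.4,-6.9],"roll":0.4},{"grip":1,"translation":[-41.6,-56.4,-6.9],"roll":0.4},{"grip":1,"translation":[-41.6,-56.4,-6.9],"roll":0.4},{"grip":1,"translation":[-41.6,-56.4,-6.9],"roll":0.4},{"grip":1,"translation":[-41.6,-56.4,-6.9],"roll":0.4},{"grip":1,"translation":[-41.6,-56.4,-6.9],"roll":0.4}]'; python3 -c "
from h import *
togo(.593,-.0245,.192,105.2)"
```

```text
time: 2.3
eef_pos: [0.5921, -0.0263, 0.3005]
ee_rot: [2.495, -1.909, -0.0]
contact_force: [0.4, 0.2, -0.2]
gripper_width: 0.0857
t 2.3 tcp [592.1 -26.3 300.5] jaw -74.86 tilt 0.0 q6 1.15 w 85.7 F [ 0.4  0.2 -0.2]
shift cm [-0.15 -0.13 10.85] roll -0.06
```

```bash
python3 -m pendant '[{"grip":0.6,"translation":[-0.15,-0.15,4],"roll":0},{"grip":0.4,"translation":[-0.15,-0.15,8],"roll":0},{"grip":0.3,"translation":[-0.15,-0.15,10],"roll":0},{"grip":0.3,"translation":[-0.15,-0.15,11],"roll":0},{"grip":0.3,"translation":[-0.15,-0.15,11],"roll":0},{"grip":0.3,"translation":[-0.15,-0.15,11],"roll":0},{"grip":0.3,"translation":[-0.15,-0.15,11],"roll":0},{"grip":0.3,"translation":[-0.15,-0.15,11],"roll":0}]' 40; python3 - <<'E'
from h import *
togo(.593,-.0245,.192,105.2)
for n,r in(("top",(270,110,410,220)),("scene",(230,130,350,260))):
    I=cam(n)["image"];x0,y0,x1,y1=r;cv2.imwrite(f"pics/b1{n}.png",cv2.resize(I[y0:y1,x0:x1,::-1],None,fx=4,fy=4,interpolation=cv2.INTER_CUBIC))
E
```

```text
time: 3.1
eef_pos: [0.5947, -0.0235, 0.1917]
ee_rot: [-2.495, 1.907, -0.003]
contact_force: [0.4, -0.5, 0.0]
gripper_width: 0.0556
t 3.1 tcp [594.7 -23.5 191.7] jaw -74.77 tilt 0.14 q6 1.15 w 55.6 F [ 0.4 -0.5  0. ]
shift cm [ 0.05  0.19 -0.03] roll 0.03
```

View pics/b1scene.png

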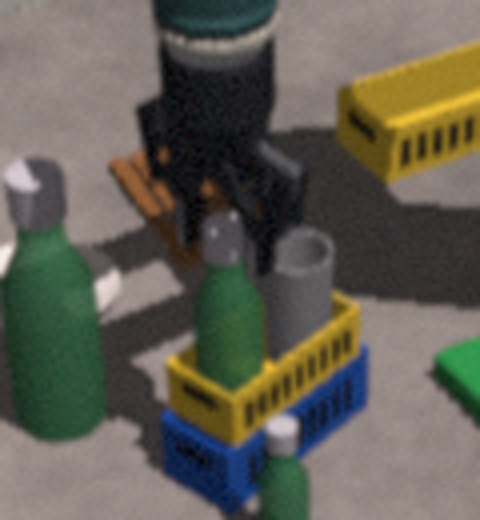

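The fingers straddle the cap at about (225,235) in the crop. Closing on it.

```bash
python3 -m pendant '[{"grip":0,"translation":[0,0,0],"roll":0},{"grip":-1,"translation":[0,0,0],"roll":0},{"grip":-1,"translation":[0,0,0],"roll":0},{"grip":-1,"translation":[0,0,0],"roll":0},{"grip":-1,"translation":[0,0,0],"roll":0},{"grip":-1,"translation":[0,0,0],"roll":0},{"grip":-1,"translation":[0,0,0],"roll":0},{"grip":-1,"translation":[0,0,0],"roll":0}]' 45; python3 -c "
from h import *
togo(.6215,.271,.30)"
```

```text
time: 4.0
eef_pos: [0.5941, -0.0235, 0.1907]
ee_rot: [-2.496, 1.907, -0.001]
contact_force: [0.2, -1.0, 5.9]
gripper_width: 0.029
t 4.0 tcp [594.1 -23.5 190.7] jaw -74.77 tilt 0.05 q6 1.15 w 29.0 F [ 0.2 -1.   5.9]
shift cm [-27.69 -10.39 -10.94] roll None
```

```bash
python3 -m pendant '[{"grip":-1,"translation":[0,0,-0.5],"roll":0},{"grip":-1,"translation":[0,0,-1.5],"roll":0},{"grip":-1,"translation":[0,0,-3],"roll":0},{"grip":-1,"translation":[0,0,-5],"roll":0},{"grip":-1,"translation":[0,0,-7.5],"roll":0},{"grip":-1,"translation":[0,0,-10],"roll":0},{"grip":-1,"translation":[0,0,-12],"roll":0},{"grip":-1,"translation":[0,0,-12],"roll":0},{"grip":-1,"translation":[0,0,-12],"roll":0},{"grip":-1,"translation":[0,0,-12],"roll":0}]'; python3 - <<'E'
from h import *
togo(.6215,.271,.31)
for n,r in(("top",(270,110,410,220)),("scene",(230,130,350,260))):
    I=cam(n)["image"];x0,y0,x1,y1=r;cv2.imwrite(f"pics/b2{n}.png",cv2.resize(I[y0:y1,x0:x1,::-1],None,fx=4,fy=4,interpolation=cv2.INTER_CUBIC))
E
```

```text
time: 5.0
eef_pos: [0.5926, -0.0231, 0.3086]
ee_rot: [2.495, -1.907, -0.005]
contact_force: [0.4, 1.0, -4.2]
gripper_width: 0.0291
t 5.0 tcp [592.6 -23.1 308.6] jaw -74.77 tilt 0.18 q6 1.15 w 29.1 F [ 0.4  1.  -4.2]
shift cm [-27.62 -10.51  -0.13] roll None
```

View pics/b2scene.png

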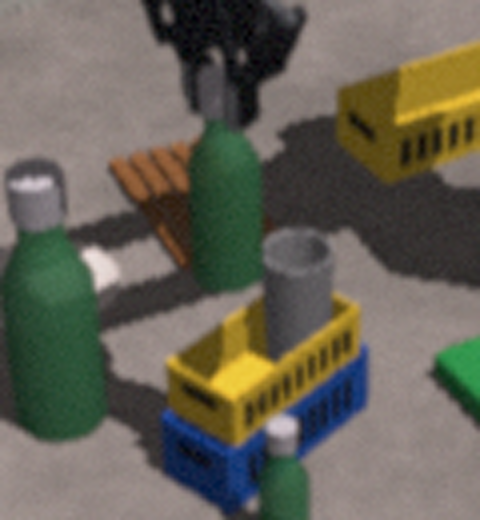

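```bash
python3 -m pendant '[{"grip":-1,"translation":[-1,-0.4,0],"roll":0},{"grip":-1,"translation":[-3,-1.1,0],"roll":0},{"grip":-1,"translation":[-6,-2.3,0],"roll":0},{"grip":-1,"translation":[-9,-3.4,0],"roll":0},{"grip":-1,"translation":[-12,-4.6,0],"roll":0},{"grip":-1,"translation":[-15,-5.7,0],"roll":0},{"grip":-1,"translation":[-18,-6.9,0],"roll":0},{"grip":-1,"translation":[-21,-8,0],"roll":0},{"grip":-1,"translation":[-23.5,-8.9,0],"roll":0},{"grip":-1,"translation":[-25.5,-9.7,0],"roll":0},{"grip":-1,"translation":[-26.8,-10.2,0],"roll":0},{"grip":-1,"translation":[-27.6,-10.5,0],"roll":0},{"grip":-1,"translation":[-27.6,-10.5,0],"roll":0},{"grip":-1,"translation":[-27.6,-10.5,0],"roll":0},{"grip":-1,"translation":[-27.6,-10.5,0],"roll":0}]'; python3 -c "
from h import *
togo(.6215,.271,.137)"
```

```text
time: 6.6
eef_pos: [0.6226, 0.2694, 0.3104]
ee_rot: [2.495, -1.909, 0.0]
contact_force: [-0.1, 0.2, -3.5]
gripper_width: 0.0288
t 6.6 tcp [622.6 269.4 310.4] jaw -74.83 tilt 0.03 q6 1.61 w 28.8 F [-0.1  0.2 -3.5]
shift cm [-0.19  0.06 17.34] roll None
```

```bash
python3 -m pendant '[{"grip":-1,"translation":[-0.1,0.05,2],"roll":0},{"grip":-1,"translation":[-0.1,0.05,5],"roll":0},{"grip":-1,"translation":[-0.1,0.05,8],"roll":0},{"grip":-1,"translation":[-0.1,0.05,11],"roll":0},{"grip":-1,"translation":[-0.1,0.05,14],"roll":0},{"grip":-1,"translation":[-0.1,0.05,15.5],"roll":0},{"grip":-1,"translation":[-0.1,0.05,16.3],"roll":0},{"grip":-1,"translation":[-0.1,0.05,16.8],"roll":0},{"grip":-1,"translation":[-0.1,0.05,16.8],"roll":0},{"grip":-1,"translation":[-0.1,0.05,16.8],"roll":0}]'; python3 - <<'E'
from h import *
togo(.6215,.271,.133)
for n,r in(("top",(190,110,330,220)),("scene",(280,230,400,350))):
    I=cam(n)["image"];x0,y0,x1,y1=r;cv2.imwrite(f"pics/b3{n}.png",cv2.resize(I[y0:y1,x0:x1,::-1],None,fx=4,fy=4,interpolation=cv2.INTER_CUBIC))
E
```

```text
time: 7.6
eef_pos: [0.6228, 0.2716, 0.1437]
ee_rot: [-2.495, 1.906, -0.002]
contact_force: [1.2, 0.1, -2.6]
gripper_width: 0.0289
t 7.6 tcp [622.8 271.6 143.7] jaw -74.77 tilt 0.14 q6 1.61 w 28.9 F [ 1.2  0.1 -2.6]
shift cm [0.03 0.14 1.07] roll None
```

View pics/b3scene.png

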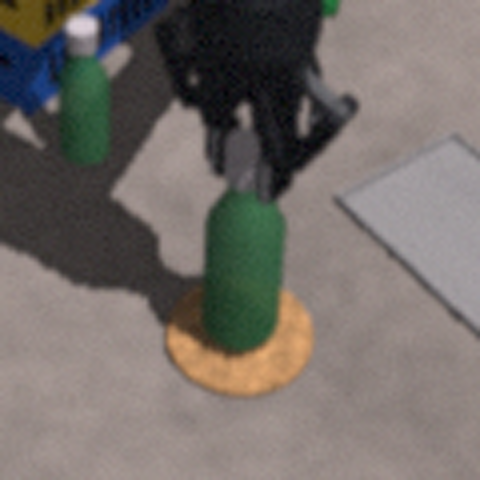

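```bash
python3 -m pendant '[{"grip":-1,"translation":[0,0.1,0.3],"roll":0},{"grip":-1,"translation":[0,0.1,0.5],"roll":0},{"grip":-1,"translation":[0,0.1,0.7],"roll":0},{"grip":-1,"translation":[0,0.1,0.8],"roll":0},{"grip":-1,"translation":[0,0.1,0.8],"roll":0},{"grip":-1,"translation":[0,0.1,0.8],"roll":0}]'; python3 -c "
from h import *
togo(.6215,.271,.133)"
```

```text
time: 8.3
eef_pos: [0.6209, 0.2711, 0.1343]
ee_rot: [-2.496, 1.907, 0.0]
contact_force: [0.4, -0.1, -3.2]
gripper_width: 0.0289
t 8.3 tcp [620.9 271.1 134.3] jaw -74.77 tilt 0.01 q6 1.61 w 28.9 F [ 0.4 -0.1 -3.2]
shift cm [ 0.03 -0.06  0.13] roll None
```

```bash
python3 -m pendant '[{"grip":-1,"translation":[0,0,0.05],"roll":0},{"grip":-1,"translation":[0,0,0.1],"roll":0},{"grip":-1,"translation":[0,0,0.1],"roll":0},{"grip":-1,"translation":[0,0,0.1],"roll":0}]';python3 -m pendant '[{"grip":-1,"translation":[0,0,0.05],"roll":0},{"grip":-1,"translation":[0,0,0.1],"roll":0},{"grip":-1,"translation":[0,0,0.1],"roll":0},{"grip":-1,"translation":[0,0,0.1],"roll":0}]'; python3 -c "
from h import *
togo(.6215,.271,.133)"
```

```text
time: 8.7
eef_pos: [0.6208, 0.2711, 0.1333]
ee_rot: [-2.496, 1.907, 0.0]
contact_force: [0.6, 0.7, -3.4]
gripper_width: 0.0285
time: 9.1
eef_pos: [0.6211, 0.2712, 0.1328]
ee_rot: [-2.496, 1.907, -0.001]
contact_force: [-0.1, -0.6, 0.3]
gripper_width: 0.0289
t 9.1 tcp [621.1 271.2 132.8] jaw -74.77 tilt 0.04 q6 1.61 w 28.9 F [-0.1 -0.6  0.3]
shift cm [ 0.03 -0.03 -0.02] roll None
```

```bash
python3 -m pendant '[{"grip":-0.2,"translation":[0,0,0],"roll":0},{"grip":0,"translation":[0,0,0],"roll":0},{"grip":0.2,"translation":[0,0,0],"roll":0},{"grip":0.4,"translation":[0,0,0],"roll":0},{"grip":0.4,"translation":[0,0,0],"roll":0},{"grip":0.4,"translation":[0,0,0],"roll":0},{"grip":0.4,"translation":[0,0,-1],"roll":0},{"grip":0.4,"translation":[0,0,-3],"roll":0},{"grip":0.4,"translation":[0,0,-6],"roll":0},{"grip":0.4,"translation":[0,0,-10],"roll":0},{"grip":0.4,"translation":[0,0,-10],"roll":0},{"grip":0.4,"translation":[0,0,-10],"roll":0}]'; python3 - <<'E'
from h import *
togo(.5185,-.0455,.25,105.2)
for n,r in(("top",(190,110,330,220)),("scene",(280,230,400,350))):
    I=cam(n)["image"];x0,y0,x1,y1=r;cv2.imwrite(f"pics/b4{n}.png",cv2.resize(I[y0:y1,x0:x1,::-1],None,fx=4,fy=4,interpolation=cv2.INTER_CUBIC))
E
```

```text
time: 10.3
eef_pos: [0.6218, 0.2714, 0.2345]
ee_rot: [-2.494, 1.906, -0.003]
contact_force: [0.0, 0.4, -0.8]
gripper_width: 0.0597
t 10.3 tcp [621.8 271.4 234.5] jaw -74.77 tilt 0.21 q6 1.61 w 59.7 F [ 0.   0.4 -0.8]
shift cm [27.86 18.29 -1.62] roll 0.03
```

View pics/b4scene.png

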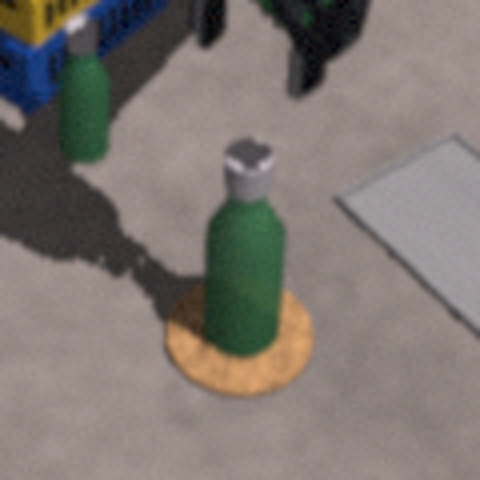

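The bottle stands upright in the middle of the coaster, with its base at about (243,335) and the coaster centre at about (240,340). Next is the cup.

```bash
python3 -m pendant '[{"grip":1,"translation":[3,2,-2],"roll":0},{"grip":1,"translation":[7,4.6,-2],"roll":0},{"grip":1,"translation":[11,7.2,-2],"roll":0},{"grip":1,"translation":[15,9.8,-2],"roll":0},{"grip":1,"translation":[19,12.5,-2],"roll":0},{"grip":1,"translation":[23,15.1,-2],"roll":0},{"grip":1,"translation":[26,17.1,-2],"roll":0},{"grip":1,"translation":[27.8,18.3,-2],"roll":0},{"grip":1,"translation":[27.8,18.3,-2],"roll":0},{"grip":1,"translation":[27.8,18.3,-2],"roll":0},{"grip":1,"translation":[27.8,18.3,-2],"roll":0},{"grip":1,"translation":[27.8,18.3,-2],"roll":0}]'; python3 - <<'E'
from h import *
togo(.5185,-.0455,.113,105.2)
for n,r in(("top",(270,110,410,220)),("scene",(230,130,350,260))):
    I=cam(n)["image"];x0,y0,x1,y1=r;cv2.imwrite(f"pics/c3{n}.png",cv2.resize(I[y0:y1,x0:x1,::-1],None,fx=4,fy=4,interpolation=cv2.INTER_CUBIC))
E
```

```text
time: 11.6
eef_pos: [0.5175, -0.0442, 0.252]
ee_rot: [-2.497, 1.906, 0.001]
contact_force: [-0.8, -0.5, -0.6]
gripper_width: 0.0852
t 11.6 tcp [517.5 -44.2 252. ] jaw -74.69 tilt 0.04 q6 1.08 w 85.2 F [-0.8 -0.5 -0.6]
shift cm [ 0.17 -0.07 13.9 ] roll 0.11
```

View pics/c3scene.png

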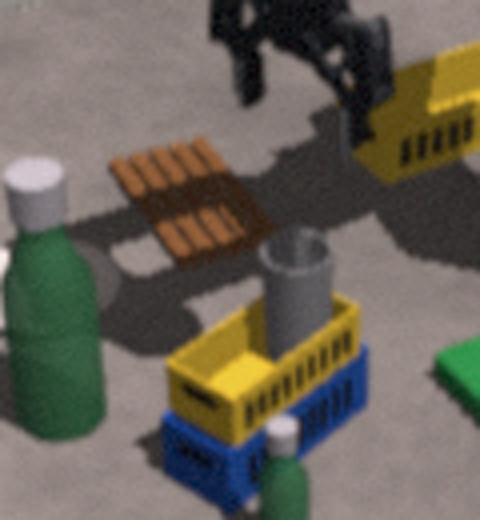

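```bash
python3 -m pendant '[{"grip":1,"translation":[0.1,-0.05,4],"roll":0},{"grip":1,"translation":[0.1,-0.05,8],"roll":0},{"grip":1,"translation":[0.1,-0.05,11],"roll":0},{"grip":1,"translation":[0.1,-0.05,13],"roll":0},{"grip":1,"translation":[0.1,-0.05,13.9],"roll":0},{"grip":1,"translation":[0.1,-0.05,13.9],"roll":0},{"grip":1,"translation":[0.1,-0.05,13.9],"roll":0},{"grip":0.6,"translation":[0.1,-0.05,13.9],"roll":0},{"grip":0.4,"translation":[0.1,-0.05,13.9],"roll":0},{"grip":0.2,"translation":[0.1,-0.05,13.9],"roll":0},{"grip":0,"translation":[0.1,-0.05,13.9],"roll":0},{"grip":-0.4,"translation":[0.1,-0.05,13.9],"roll":0},{"grip":-1,"translation":[0.1,-0.05,13.9],"roll":0},{"grip":-1,"translation":[0.1,-0.05,13.9],"roll":0},{"grip":-1,"translation":[0.1,-0.05,13.9],"roll":0},{"grip":-1,"translation":[0.1,-0.05,13.9],"roll":0}]' 30; python3 -c "
from h import *
togo(.5185,-.0455,.113,105.2)"
```

```text
time: 13.3
eef_pos: [0.5189, -0.0462, 0.1143]
ee_rot: [-2.495, 1.907, -0.003]
contact_force: [0.0, 0.8, 6.2]
gripper_width: 0.0517
t 13.3 tcp [518.9 -46.2 114.3] jaw -74.78 tilt 0.11 q6 1.08 w 51.7 F [0.  0.8 6.2]
shift cm [-0.08  0.01  0.13] roll 0.02
```

Gripped at 51.7 mm. Lifting.

```bash
python3 -m pendant '[{"grip":-1,"translation":[0,0,-0.5],"roll":0},{"grip":-1,"translation":[0,0,-1.5],"roll":0},{"grip":-1,"translation":[0,0,-3],"roll":0},{"grip":-1,"translation":[0,0,-6],"roll":0},{"grip":-1,"translation":[0,0,-10],"roll":0},{"grip":-1,"translation":[0,0,-14],"roll":0},{"grip":-1,"translation":[0,0,-18],"roll":0},{"grip":-1,"translation":[0,0,-20],"roll":0},{"grip":-1,"translation":[0,0,-20],"roll":0},{"grip":-1,"translation":[0,0,-20],"roll":0}]'; python3 - <<'E'
from h import *
togo(.6145,-.2928,.31)
for n,r in(("top",(270,110,410,220)),("scene",(230,130,350,260))):
    I=cam(n)["image"];x0,y0,x1,y1=r;cv2.imwrite(f"pics/c4{n}.png",cv2.resize(I[y0:y1,x0:x1,::-1],None,fx=4,fy=4,interpolation=cv2.INTER_CUBIC))
c=cam("top");print("bb",circ(c,mask(c["image"],(0,0,150),(179,30,255),(375,110,402,140)),.23))
E
```

```text
time: 14.3
eef_pos: [0.5177, -0.046, 0.3133]
ee_rot: [-2.496, 1.907, -0.0]
contact_force: [-1.1, 0.4, -0.4]
gripper_width: 0.0517
t 14.3 tcp [517.7 -46.  313.3] jaw -74.77 tilt 0.01 q6 1.08 w 51.7 F [-1.1  0.4 -0.4]
shift cm [26.36 -2.86  0.33] roll NoneTraceback (most recent call last):
  File "<stdin>", line 5, in <module>
  File "h.py", line 27, in circ
    k=big(m);P=ray(c,k[:,0],z)[:,:2]*1000
  File "h.py", line 18, in big
    return max(cs,key=cv2.contourArea)
ValueError: max() iterable argument is empty
```

View pics/c4scene.png

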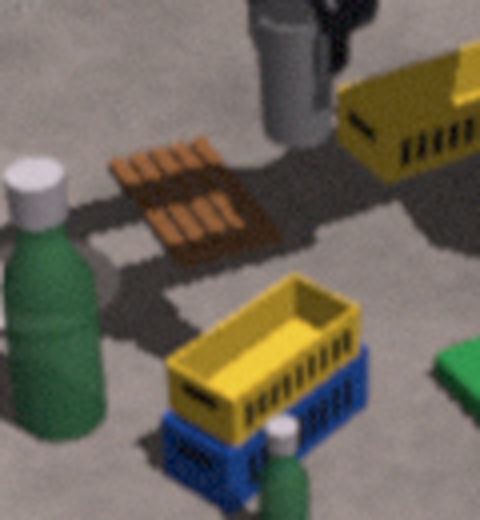

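```bash
python3 -m pendant '[{"grip":-1,"translation":[1,0.3,0],"roll":0},{"grip":-1,"translation":[3,0.8,0],"roll":0},{"grip":-1,"translation":[6,1.6,0],"roll":0},{"grip":-1,"translation":[9,2.4,0],"roll":0},{"grip":-1,"translation":[12,3.2,0],"roll":0},{"grip":-1,"translation":[15,4,0],"roll":0},{"grip":-1,"translation":[18,4.2,0],"roll":0},{"grip":-1,"translation":[20.5,3.4,0],"roll":0},{"grip":-1,"translation":[22.5,1.6,0],"roll":0},{"grip":-1,"translation":[24.4,-0.4,0],"roll":0},{"grip":-1,"translation":[25.7,-2,0],"roll":0},{"grip":-1,"translation":[26.4,-2.9,0],"roll":0},{"grip":-1,"translation":[26.4,-2.9,0],"roll":0},{"grip":-1,"translation":[26.4,-2.9,0],"roll":0},{"grip":-1,"translation":[26.4,-2.9,0],"roll":0}]'; python3 -c "
from h import *
togo(.6145,-.2928,.055)"
```

```text
time: 15.95
eef_pos: [0.6144, -0.2927, 0.3132]
ee_rot: [2.496, -1.907, -0.002]
contact_force: [-0.2, 0.0, -0.9]
gripper_width: 0.0512
t 15.95 tcp [ 614.4 -292.7  313.2] jaw -74.77 tilt 0.07 q6 0.76 w 51.2 F [-0.2  0.  -0.9]
shift cm [ 0.03 -0.03 25.82] roll None
```

```bash
python3 -m pendant '[{"grip":-1,"translation":[0,0,2],"roll":0},{"grip":-1,"translation":[0,0,6],"roll":0},{"grip":-1,"translation":[0,0,10],"roll":0},{"grip":-1,"translation":[0,0,14],"roll":0},{"grip":-1,"translation":[0,0,18],"roll":0},{"grip":-1,"translation":[0,0,21],"roll":0},{"grip":-1,"translation":[0,0,23],"roll":0},{"grip":-1,"translation":[0,0,24],"roll":0},{"grip":-1,"translation":[0,0,24.3],"roll":0},{"grip":-1,"translation":[0,0,24.3],"roll":0},{"grip":-1,"translation":[0,0,24.3],"roll":0}]'; python3 - <<'E'
from h import *
togo(.6145,-.2928,.055)
for n,r in(("top",(370,110,490,220)),("scene",(180,130,300,240))):
    I=cam(n)["image"];x0,y0,x1,y1=r;cv2.imwrite(f"pics/c5{n}.png",cv2.resize(I[y0:y1,x0:x1,::-1],None,fx=4,fy=4,interpolation=cv2.INTER_CUBIC))
E
```

```text
time: 17.05
eef_pos: [0.6163, -0.2937, 0.0719]
ee_rot: [-2.496, 1.907, -0.004]
contact_force: [-0.4, 0.1, -0.2]
gripper_width: 0.0515
t 17.05 tcp [ 616.3 -293.7   71.9] jaw -74.76 tilt 0.15 q6 0.76 w 51.5 F [-0.4  0.1 -0.2]
shift cm [-0.14  0.16  1.69] roll None
```

View pics/c5scene.png

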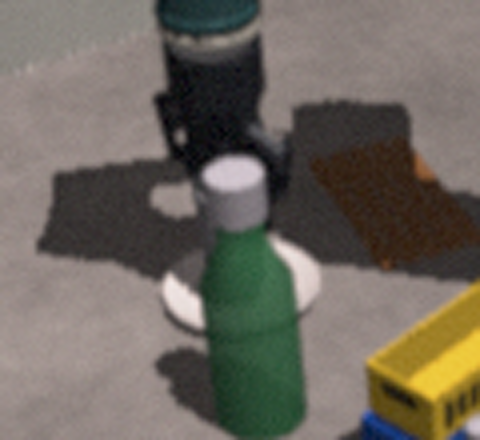

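```bash
python3 -m pendant '[{"grip":-1,"translation":[-0.05,0.1,0.5],"roll":0},{"grip":-1,"translation":[-0.05,0.1,1],"roll":0},{"grip":-1,"translation":[-0.05,0.1,1.3],"roll":0},{"grip":-1,"translation":[-0.05,0.1,1.4],"roll":0},{"grip":-1,"translation":[-0.05,0.1,1.4],"roll":0},{"grip":-1,"translation":[-0.05,0.1,1.4],"roll":0}]';python3 -m pendant '[{"grip":-1,"translation":[0,0,0.1],"roll":0},{"grip":-1,"translation":[0,0,0.1],"roll":0},{"grip":-1,"translation":[0,0,0.1],"roll":0}]'; python3 -m pendant '[{"grip":-1,"translation":[0,0,0.1],"roll":0},{"grip":-1,"translation":[0,0,0.1],"roll":0},{"grip":-1,"translation":[0,0,0.1],"roll":0}]'
```

```text
time: 17.75
eef_pos: [0.6143, -0.2929, 0.0562]
ee_rot: [-2.496, 1.907, 0.0]
contact_force: [-0.2, -0.1, -0.7]
gripper_width: 0.0517
time: 18.05
eef_pos: [0.6145, -0.293, 0.0555]
ee_rot: [-2.496, 1.907, -0.001]
contact_force: [0.4, 0.1, -0.1]
gripper_width: 0.0517
time: 18.35
eef_pos: [0.6147, -0.2931, 0.0554]
ee_rot: [-2.496, 1.907, -0.002]
contact_force: [-0.9, -0.1, 6.4]
gripper_width: 0.0516
```

```bash
python3 -m pendant '[{"grip":0.3,"translation":[0,0,0],"roll":0},{"grip":0.5,"translation":[0,0,0],"roll":0},{"grip":0.8,"translation":[0,0,0],"roll":0},{"grip":0.9,"translation":[0,0,0],"roll":0},{"grip":0.9,"translation":[0,0,0],"roll":0},{"grip":0.9,"translation":[0,0,0],"roll":0},{"grip":0.9,"translation":[0,0,-1],"roll":0},{"grip":0.9,"translation":[0,0,-3],"roll":0},{"grip":0.9,"translation":[0,0,-6],"roll":0},{"grip":0.9,"translation":[0,0,-10],"roll":0},{"grip":0.9,"translation":[0,0,-15],"roll":0},{"grip":0.9,"translation":[0,0,-20],"roll":0},{"grip":0.9,"translation":[0,0,-20],"roll":0},{"grip":0.9,"translation":[0,0,-20],"roll":0}]'; python3 - <<'E'
from h import *
togo(.556,-.035,.20,105.2)
for n,r in(("top",(370,110,490,220)),("scene",(180,130,300,240))):
    I=cam(n)["image"];x0,y0,x1,y1=r;cv2.imwrite(f"pics/c6{n}.png",cv2.resize(I[y0:y1,x0:x1,::-1],None,fx=4,fy=4,interpolation=cv2.INTER_CUBIC))
E
```

```text
time: 19.75
eef_pos: [0.6152, -0.2935, 0.2571]
ee_rot: [-2.496, 1.907, -0.007]
contact_force: [-0.1, 0.4, -0.1]
gripper_width: 0.0813
t 19.75 tcp [ 615.2 -293.5  257.1] jaw -74.77 tilt 0.26 q6 0.76 w 81.3 F [-0.1  0.4 -0.1]
shift cm [-26.51  -1.06   5.62] roll 0.03
```

View pics/c6top.png

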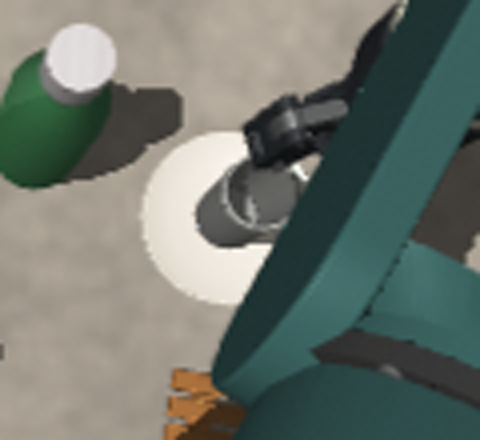

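View pics/c6scene.png

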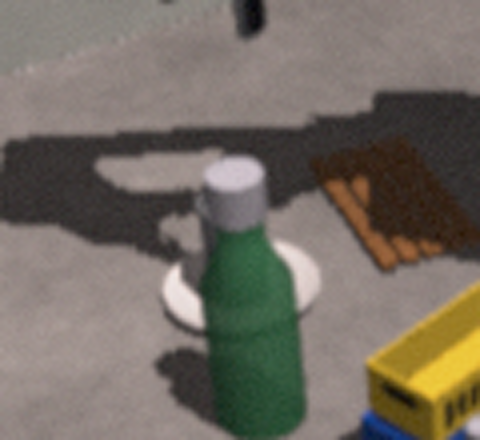

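```bash
python3 -m pendant '[{"grip":1,"translation":[-2,2.5,0],"roll":0},{"grip":1,"translation":[-4.5,5.5,0],"roll":0},{"grip":1,"translation":[-7.5,7.3,0],"roll":0},{"grip":1,"translation":[-11,6.5,0],"roll":0},{"grip":1,"translation":[-15,4.8,0],"roll":0},{"grip":1,"translation":[-19,2.7,1],"roll":0},{"grip":1,"translation":[-22.5,0.9,3],"roll":0},{"grip":1,"translation":[-25,-0.3,5],"roll":0},{"grip":1,"translation":[-26.5,-1.1,5.6],"roll":0},{"grip":1,"translation":[-26.5,-1.1,5.6],"roll":0},{"grip":1,"translation":[-26.5,-1.1,5.6],"roll":0},{"grip":1,"translation":[-26.5,-1.1,5.6],"roll":0}]'; python3 - <<'E'
from h import *
togo(.556,-.035,.068,105.2)
for n,r in(("top",(270,110,410,220)),("scene",(230,130,350,260))):
    I=cam(n)["image"];x0,y0,x1,y1=r;cv2.imwrite(f"pics/d1{n}.png",cv2.resize(I[y0:y1,x0:x1,::-1],None,fx=4,fy=4,interpolation=cv2.INTER_CUBIC))
E
```

```text
time: 21.05
eef_pos: [0.5551, -0.0352, 0.1981]
ee_rot: [2.495, -1.908, -0.001]
contact_force: [1.0, -0.4, 0.4]
gripper_width: 0.0853
t 21.05 tcp [555.1 -35.2 198.1] jaw -74.8 tilt 0.04 q6 1.12 w 85.3 F [ 1.  -0.4  0.4]
shift cm [ 1.000e-02 -1.000e-01  1.301e+01] roll 0.0
```

View pics/d1scene.png

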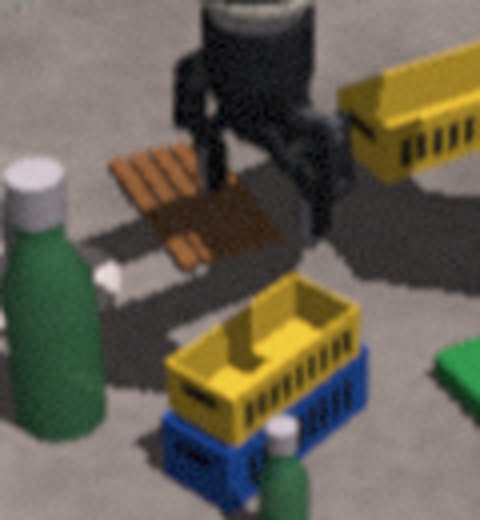

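View pics/d1top.png

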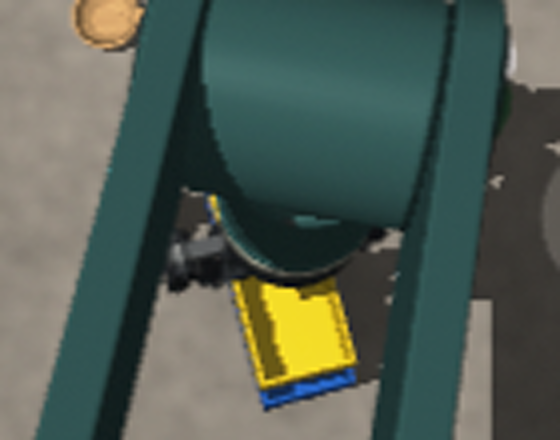

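```bash
python3 -m pendant '[{"grip":1,"translation":[0,-0.05,3],"roll":0},{"grip":1,"translation":[0,-0.05,6],"roll":0},{"grip":1,"translation":[0,-0.05,9],"roll":0},{"grip":1,"translation":[0,-0.05,11],"roll":0},{"grip":1,"translation":[0,-0.05,12.5],"roll":0},{"grip":1,"translation":[0,-0.05,13.3],"roll":0},{"grip":1,"translation":[0,-0.05,13.3],"roll":0},{"grip":1,"translation":[0,-0.05,13.3],"roll":0},{"grip":0.8,"translation":[0,-0.05,13.3],"roll":0},{"grip":0.6,"translation":[0,-0.05,13.3],"roll":0},{"grip":0.5,"translation":[0,-0.05,13.3],"roll":0},{"grip":0.3,"translation":[0,-0.05,13.3],"roll":0},{"grip":-1,"translation":[0,-0.05,13.3],"roll":0},{"grip":-1,"translation":[0,-0.05,13.3],"roll":0},{"grip":-1,"translation":[0,-0.05,13.3],"roll":0},{"grip":-1,"translation":[0,-0.05,13.3],"roll":0}]' 35; python3 - <<'E'
from h import *
togo(.556,-.035,.068,105.2)
for n,r in(("scene",(230,130,350,260)),):
    I=cam(n)["image"];x0,y0,x1,y1=r;cv2.imwrite(f"pics/d2{n}.png",cv2.resize(I[y0:y1,x0:x1,::-1],None,fx=4,fy=4,interpolation=cv2.INTER_CUBIC))
E
```

```text
time: 22.75
eef_pos: [0.5565, -0.0344, 0.0664]
ee_rot: [-2.496, 1.907, -0.003]
contact_force: [-1.1, -1.0, 6.5]
gripper_width: 0.0657
t 22.75 tcp [556.5 -34.4  66.4] jaw -74.76 tilt 0.1 q6 1.12 w 65.7 F [-1.1 -1.   6.5]
shift cm [ 0.05  0.07 -0.16] roll 0.04
```

View pics/d2scene.png

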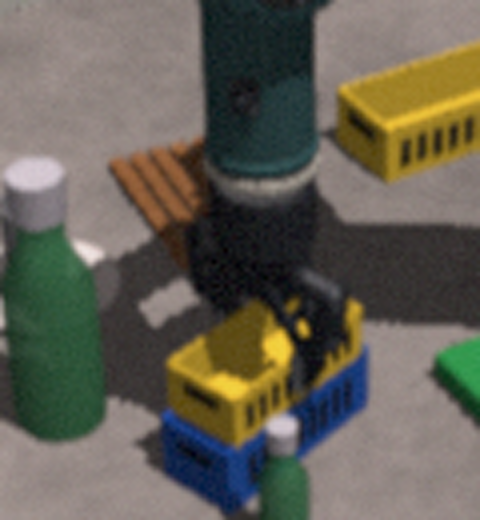

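```bash
python3 -m pendant '[{"grip":-1,"translation":[0,0,-0.4],"roll":0},{"grip":-1,"translation":[0,0,-1],"roll":0},{"grip":-1,"translation":[0,0,-2],"roll":0},{"grip":-1,"translation":[0,0,-4],"roll":0},{"grip":-1,"translation":[0,0,-7],"roll":0},{"grip":-1,"translation":[0,0,-11],"roll":0},{"grip":-1,"translation":[0,0,-15],"roll":0},{"grip":-1,"translation":[0,0,-18],"roll":0},{"grip":-1,"translation":[0,0,-20],"roll":0},{"grip":-1,"translation":[0,0,-20],"roll":0},{"grip":-1,"translation":[0,0,-20],"roll":0}]'; python3 - <<'E'
from h import *
togo(.4428,-.3328,.26,171.7)
for n,r in(("scene",(230,100,350,260)),):
    I=cam(n)["image"];x0,y0,x1,y1=r;cv2.imwrite(f"pics/d3{n}.png",cv2.resize(I[y0:y1,x0:x1,::-1],None,fx=3,fy=3,interpolation=cv2.INTER_CUBIC))
E
```

```text
time: 23.9
eef_pos: [0.5555, -0.0342, 0.2653]
ee_rot: [-2.496, 1.907, -0.0]
contact_force: [-1.0, -0.0, -1.1]
gripper_width: 0.0658
t 23.9 tcp [555.5 -34.2 265.3] jaw -74.77 tilt 0.02 q6 1.12 w 65.8 F [-1.  -0.  -1.1]
shift cm [25.86 18.72  0.53] roll -66.47
```

View pics/d3scene.png

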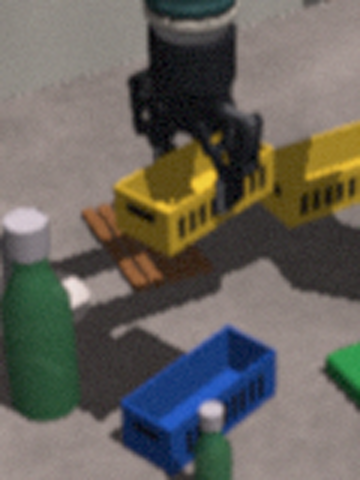

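```bash
python3 -m pendant '[{"grip":-1,"translation":[1,0.7,0],"roll":-2},{"grip":-1,"translation":[3,2.2,0],"roll":-6},{"grip":-1,"translation":[5.5,4,0],"roll":-12},{"grip":-1,"translation":[8,5.8,0],"roll":-18},{"grip":-1,"translation":[10.5,7.6,0],"roll":-24},{"grip":-1,"translation":[13,9.4,0],"roll":-31},{"grip":-1,"translation":[15.5,11.2,0],"roll":-38},{"grip":-1,"translation":[18,13,0],"roll":-45},{"grip":-1,"translation":[20.5,14.8,0],"roll":-52},{"grip":-1,"translation":[23,16.6,0],"roll":-58},{"grip":-1,"translation":[25,18.1,0],"roll":-63},{"grip":-1,"translation":[25.9,18.7,0],"roll":-66},{"grip":-1,"translation":[25.9,18.7,0],"roll":-66.5},{"grip":-1,"translation":[25.9,18.7,0],"roll":-66.5},{"grip":-1,"translation":[25.9,18.7,0],"roll":-66.5},{"grip":-1,"translation":[25.9,18.7,0],"roll":-66.5}]'; python3 -c "
from h import *
togo(.4428,-.3328,.03,171.7)"
```

```text
time: 25.55
eef_pos: [0.4436, -0.3323, 0.265]
ee_rot: [-3.133, 0.226, 0.001]
contact_force: [0.1, 0.4, -1.1]
gripper_width: 0.0657
t 25.55 tcp [ 443.6 -332.3  265. ] jaw -8.25 tilt 0.05 q6 -0.62 w 65.7 F [ 0.1  0.4 -1.1]
shift cm [-0.06  0.08 23.5 ] roll 0.05
```

```bash
python3 -m pendant '[{"grip":-1,"translation":[0,0,2],"roll":0},{"grip":-1,"translation":[-0.05,0.05,6],"roll":0},{"grip":-1,"translation":[-0.05,0.05,10],"roll":0},{"grip":-1,"translation":[-0.05,0.05,14],"roll":0},{"grip":-1,"translation":[-0.05,0.05,18],"roll":0},{"grip":-1,"translation":[-0.05,0.05,21],"roll":0},{"grip":-1,"translation":[-0.05,0.05,23],"roll":0},{"grip":-1,"translation":[-0.05,0.05,23.8],"roll":0},{"grip":-1,"translation":[-0.05,0.05,23.8],"roll":0},{"grip":-1,"translation":[-0.05,0.05,23.8],"roll":0}]'; python3 - <<'E'
from h import *
togo(.4428,-.3328,.018,171.7)
for n,r in(("scene",(220,120,360,230)),):
    I=cam(n)["image"];x0,y0,x1,y1=r;cv2.imwrite(f"pics/d4{n}.png",cv2.resize(I[y0:y1,x0:x1,::-1],None,fx=4,fy=4,interpolation=cv2.INTER_CUBIC))
E
```

```text
time: 26.55
eef_pos: [0.4436, -0.334, 0.0282]
ee_rot: [3.133, -0.226, 0.002]
contact_force: [-1.3, -0.3, 0.1]
gripper_width: 0.0658
t 26.55 tcp [ 443.6 -334.    28.2] jaw -8.25 tilt 0.08 q6 -0.63 w 65.8 F [-1.3 -0.3  0.1]
shift cm [-0.1  -0.11  1.02] roll 0.05
```

View pics/d4scene.png

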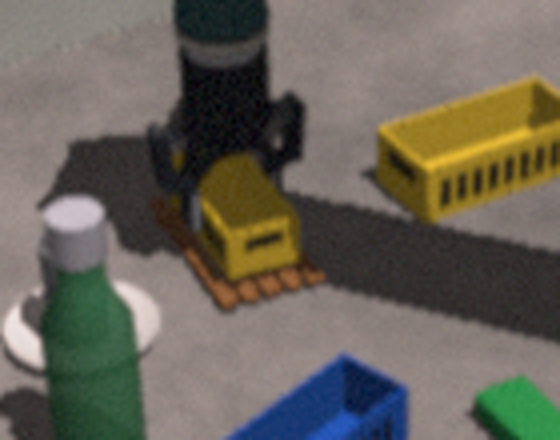

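Aligned above the board. Lowering to contact.

```bash
python3 -m pendant '[{"grip":-1,"translation":[0,0,0.4],"roll":0},{"grip":-1,"translation":[0,-0.05,0.7],"roll":0},{"grip":-1,"translation":[0,-0.05,0.8],"roll":0},{"grip":-1,"translation":[0,-0.05,0.8],"roll":0},{"grip":-1,"translation":[0,-0.05,0.8],"roll":0}]';python3 -m pendant '[{"grip":-1,"translation":[0,0,0.1],"roll":0},{"grip":-1,"translation":[0,0,0.1],"roll":0},{"grip":-1,"translation":[0,0,0.1],"roll":0}]'; python3 -m pendant '[{"grip":-1,"translation":[0,0,0.05],"roll":0},{"grip":-1,"translation":[0,0,0.05],"roll":0},{"grip":-1,"translation":[0,0,0.05],"roll":0}]'
```

```text
time: 27.1
eef_pos: [0.4429, -0.3332, 0.0193]
ee_rot: [-3.133, 0.227, 0.0]
contact_force: [-0.0, -0.4, -1.5]
gripper_width: 0.065
time: 27.4
eef_pos: [0.443, -0.3333, 0.0184]
ee_rot: [3.133, -0.227, 0.0]
contact_force: [1.0, -1.0, 1.0]
gripper_width: 0.0656
time: 27.7
eef_pos: [0.443, -0.3333, 0.0184]
ee_rot: [3.133, -0.227, 0.001]
contact_force: [-1.8, 1.9, 6.3]
gripper_width: 0.0661
```

```bash
python3 -m pendant '[{"grip":0.65,"translation":[0,0,0],"roll":0},{"grip":0.8,"translation":[0,0,0],"roll":0},{"grip":1,"translation":[0,0,0],"roll":0},{"grip":1,"translation":[0,0,0],"roll":0},{"grip":1,"translation":[0,0,0],"roll":0},{"grip":1,"translation":[0,0,0],"roll":0},{"grip":1,"translation":[0,0,-1],"roll":0},{"grip":1,"translation":[0,0,-3],"roll":0},{"grip":1,"translation":[0,0,-6],"roll":0},{"grip":1,"translation":[0,0,-10],"roll":0},{"grip":1,"translation":[0,0,-15],"roll":0},{"grip":1,"translation":[0,0,-15],"roll":0},{"grip":1,"translation":[0,0,-15],"roll":0}]'; python3 - <<'E'
from h import *
c=cam("top");I=c["image"]
cv2.imwrite("pics/e1.png",cv2.resize(I[100:320,180:500,::-1],None,fx=2.5,fy=2.5,interpolation=cv2.INTER_CUBIC))
print("blue",rect(c,mask(I,(105,110,40),(125,255,255),(300,130,375,220)),.06,True))
togo(.556,-.035,.15,105.2)
E
```

```text
time: 29.0
eef_pos: [0.4437, -0.3339, 0.1699]
ee_rot: [3.131, -0.226, 0.005]
contact_force: [0.5, 0.3, -0.4]
gripper_width: 0.0851
blue [555.1 -34.7 162.3  69.5  16.4]
t 29.05 tcp [ 442.7 -333.   168.2] jaw -8.27 tilt 0.03 q6 -0.63 w 85.4 F [-0.5  0.4 -0.4]
shift cm [  6.92 -31.12   1.81] roll 66.53
```

View pics/e1.png

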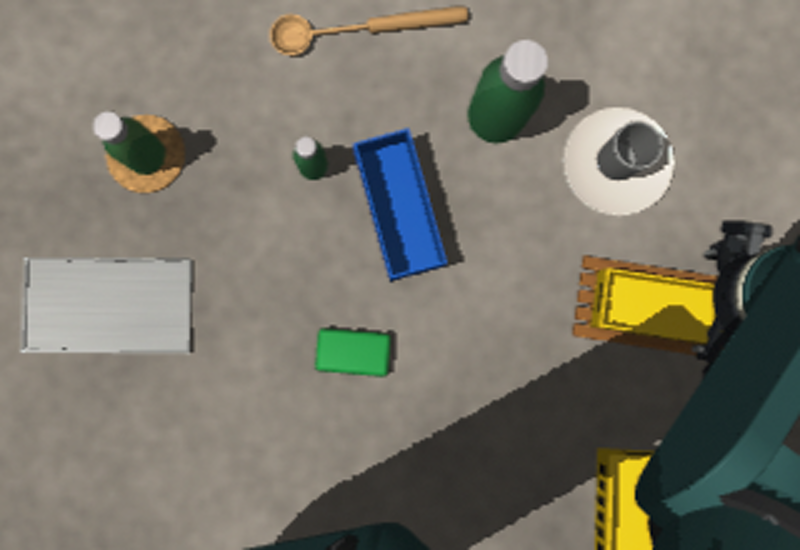

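```bash
python3 -m pendant '[{"grip":1,"translation":[0.5,-2.5,0],"roll":6},{"grip":1,"translation":[1.4,-6.5,0],"roll":14},{"grip":1,"translation":[2.4,-10.5,0],"roll":22},{"grip":1,"translation":[3.3,-14.5,0],"roll":30},{"grip":1,"translation":[4.2,-18.5,0],"roll":38},{"grip":1,"translation":[5,-22.5,0],"roll":46},{"grip":1,"translation":[5.9,-26.5,0],"roll":54},{"grip":1,"translation":[6.6,-29.5,0],"roll":61},{"grip":1,"translation":[6.9,-31.1,1],"roll":66},{"grip":1,"translation":[6.9,-31.1,1],"roll":66.3},{"grip":1,"translation":[6.9,-31.1,1],"roll":66.3},{"grip":1,"translation":[6.9,-31.1,1],"roll":66.3}]'; python3 -c "
from h import *
togo(.5557,-.035,.024,105.4)"
```

```text
time: 30.25
eef_pos: [0.5551, -0.0361, 0.1572]
ee_rot: [2.5, -1.902, -0.002]
contact_force: [-0.5, -0.5, 0.7]
gripper_width: 0.0854
t 30.25 tcp [555.1 -36.1 157.2] jaw -74.52 tilt 0.09 q6 1.11 w 85.4 F [-0.5 -0.5  0.7]
shift cm [-0.08 -0.1  13.32] roll 0.08
```

```bash
python3 -m pendant '[{"grip":1,"translation":[0,-0.05,4],"roll":0},{"grip":1,"translation":[-0.05,-0.05,8],"roll":0},{"grip":1,"translation":[-0.05,-0.05,11],"roll":0},{"grip":1,"translation":[-0.05,-0.05,12.7],"roll":0},{"grip":1,"translation":[-0.05,-0.05,13.3],"roll":0},{"grip":1,"translation":[-0.05,-0.05,13.3],"roll":0},{"grip":1,"translation":[-0.05,-0.05,13.3],"roll":0},{"grip":0.8,"translation":[-0.05,-0.05,13.3],"roll":0},{"grip":0.6,"translation":[-0.05,-0.05,13.3],"roll":0},{"grip":0.5,"translation":[-0.05,-0.05,13.3],"roll":0},{"grip":0.3,"translation":[-0.05,-0.05,13.3],"roll":0},{"grip":-1,"translation":[-0.05,-0.05,13.3],"roll":0},{"grip":-1,"translation":[-0.05,-0.05,13.3],"roll":0},{"grip":-1,"translation":[-0.05,-0.05,13.3],"roll":0},{"grip":-1,"translation":[-0.05,-0.05,13.3],"roll":0}]' 35; python3 -c "
from h import *
togo(.438,.311,.024,.5)"
```

```text
time: 31.75
eef_pos: [0.557, -0.0349, 0.026]
ee_rot: [-2.499, 1.902, -0.003]
contact_force: [-1.2, -0.5, 5.9]
gripper_width: 0.0658
t 31.75 tcp [557.  -34.9  26. ] jaw -74.55 tilt 0.11 q6 1.11 w 65.8 F [-1.2 -0.5  5.9]
shift cm [-36.51   2.26   0.16] roll -75.05
```

```bash
python3 -m pendant '[{"grip":-1,"translation":[0,0,-0.4],"roll":0},{"grip":-1,"translation":[0,0,-1],"roll":0},{"grip":-1,"translation":[0,0,-2],"roll":0},{"grip":-1,"translation":[0,0,-4],"roll":0},{"grip":-1,"translation":[0,0,-7],"roll":0},{"grip":-1,"translation":[0,0,-11],"roll":0},{"grip":-1,"translation":[0,0,-14],"roll":0},{"grip":-1,"translation":[0,0,-16],"roll":0},{"grip":-1,"translation":[0,0,-16],"roll":0},{"grip":-1,"translation":[0,0,-16],"roll":0}]'; python3 - <<'E'
from h import *
togo(.438,.311,.18,.5)
for n,r in(("scene",(230,120,350,260)),):
    I=cam(n)["image"];x0,y0,x1,y1=r;cv2.imwrite(f"pics/e3{n}.png",cv2.resize(I[y0:y1,x0:x1,::-1],None,fx=3,fy=3,interpolation=cv2.INTER_CUBIC))
E
```

```text
time: 32.75
eef_pos: [0.556, -0.0347, 0.1849]
ee_rot: [-2.499, 1.903, -0.001]
contact_force: [-0.7, 0.5, -2.5]
gripper_width: 0.0653
t 32.75 tcp [556.  -34.7 184.9] jaw -74.56 tilt 0.03 q6 1.12 w 65.3 F [-0.7  0.5 -2.5]
shift cm [-36.46   2.18   0.49] roll -75.06
```

View pics/e3scene.png

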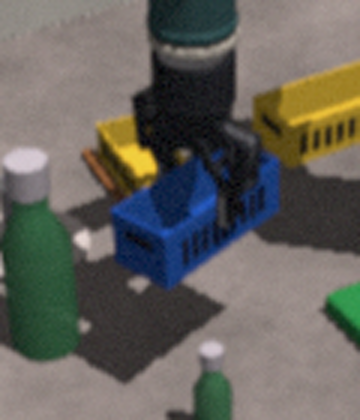

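```bash
python3 -m pendant '[{"grip":-1,"translation":[-1,0.1,0],"roll":-2},{"grip":-1,"translation":[-3,0.2,0],"roll":-6},{"grip":-1,"translation":[-6,0.4,0],"roll":-12},{"grip":-1,"translation":[-9,0.5,0],"roll":-19},{"grip":-1,"translation":[-12,0.7,0],"roll":-26},{"grip":-1,"translation":[-15,0.9,0],"roll":-33},{"grip":-1,"translation":[-18,1.1,0],"roll":-40},{"grip":-1,"translation":[-21,1.3,0],"roll":-47},{"grip":-1,"translation":[-24,1.4,0],"roll":-54},{"grip":-1,"translation":[-27,1.6,0],"roll":-60},{"grip":-1,"translation":[-30,1.8,0],"roll":-66},{"grip":-1,"translation":[-33,2,0],"roll":-71},{"grip":-1,"translation":[-35.3,2.1,0],"roll":-74},{"grip":-1,"translation":[-36.4,2.2,0],"roll":-75},{"grip":-1,"translation":[-36.5,2.2,0],"roll":-75},{"grip":-1,"translation":[-36.5,2.2,0],"roll":-75},{"grip":-1,"translation":[-36.5,2.2,0],"roll":-75},{"grip":-1,"translation":[-36.5,2.2,0],"roll":-75}]'; python3 -c "
from h import *
togo(.438,.311,.037,.5)"
```

```text
time: 34.6
eef_pos: [0.4383, 0.3103, 0.1848]
ee_rot: [3.141, 0.009, -0.0]
contact_force: [-0.2, 0.1, -2.2]
gripper_width: 0.0652
t 34.6 tcp [438.3 310.3 184.8] jaw 0.35 tilt 0.01 q6 0.48 w 65.2 F [-0.2  0.1 -2.2]
shift cm [-0.03 -0.07 14.78] roll -0.15
```

```bash
python3 -m pendant '[{"grip":-1,"translation":[0,0,2],"roll":0},{"grip":-1,"translation":[0,-0.05,5],"roll":0},{"grip":-1,"translation":[0,-0.05,8],"roll":0},{"grip":-1,"translation":[0,-0.05,11],"roll":0},{"grip":-1,"translation":[0,-0.05,13],"roll":0},{"grip":-1,"translation":[0,-0.05,14],"roll":0},{"grip":-1,"translation":[0,-0.05,14.7],"roll":0},{"grip":-1,"translation":[0,-0.05,14.7],"roll":0},{"grip":-1,"translation":[0,-0.05,14.7],"roll":0}]'; python3 - <<'E'
from h import *
togo(.438,.311,.028,.5)
for n,r in(("scene",(320,210,460,350)),):
    I=cam(n)["image"];x0,y0,x1,y1=r;cv2.imwrite(f"pics/e4{n}.png",cv2.resize(I[y0:y1,x0:x1,::-1],None,fx=4,fy=4,interpolation=cv2.INTER_CUBIC))
E
```

```text
time: 35.5
eef_pos: [0.4387, 0.312, 0.0386]
ee_rot: [-3.141, -0.011, -0.002]
contact_force: [0.2, 0.1, -2.0]
gripper_width: 0.0655
t 35.5 tcp [438.7 312.   38.6] jaw 0.42 tilt 0.08 q6 0.48 w 65.5 F [ 0.2  0.1 -2. ]
shift cm [-0.07  0.1   1.06] roll -0.08
```

View pics/e4scene.png

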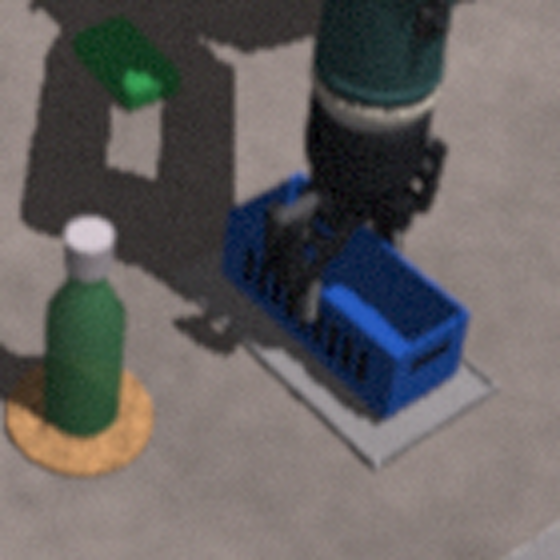

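```bash
python3 -m pendant '[{"grip":-1,"translation":[0,0,0.4],"roll":0},{"grip":-1,"translation":[0,0,0.7],"roll":0},{"grip":-1,"translation":[0,0,0.9],"roll":0},{"grip":-1,"translation":[0,0,0.9],"roll":0},{"grip":-1,"translation":[0,0,0.9],"roll":0}]';python3 -m pendant '[{"grip":-1,"translation":[0,0,0.1],"roll":0},{"grip":-1,"translation":[0,0,0.1],"roll":0},{"grip":-1,"translation":[0,0,0.1],"roll":0}]'; python3 -m pendant '[{"grip":-1,"translation":[0,0,0.05],"roll":0},{"grip":-1,"translation":[0,0,0.05],"roll":0},{"grip":-1,"translation":[0,0,0.05],"roll":0}]'
```

```text
time: 36.05
eef_pos: [0.438, 0.3118, 0.029]
ee_rot: [-3.141, -0.012, -0.0]
contact_force: [-0.6, -0.3, 1.6]
gripper_width: 0.0655
time: 36.35
eef_pos: [0.438, 0.3118, 0.029]
ee_rot: [-3.141, -0.012, -0.001]
contact_force: [-3.9, -2.2, 14.1]
gripper_width: 0.0656
time: 36.65
eef_pos: [0.4379, 0.3118, 0.0289]
ee_rot: [-3.141, -0.012, -0.001]
contact_force: [-4.1, -2.4, 18.4]
gripper_width: 0.0652
```

```bash
python3 -m pendant '[{"grip":-1,"translation":[0,0,-0.1],"roll":0},{"grip":-1,"translation":[0,0,-0.1],"roll":0},{"grip":0.65,"translation":[0,0,-0.1],"roll":0},{"grip":0.8,"translation":[0,0,-0.1],"roll":0},{"grip":1,"translation":[0,0,-0.1],"roll":0},{"grip":1,"translation":[0,0,-0.1],"roll":0},{"grip":1,"translation":[0,0,-0.1],"roll":0},{"grip":1,"translation":[0,0,-0.1],"roll":0},{"grip":1,"translation":[0,0,-1],"roll":0},{"grip":1,"translation":[0,0,-3],"roll":0},{"grip":1,"translation":[0,0,-6],"roll":0},{"grip":1,"translation":[0,0,-10],"roll":0},{"grip":1,"translation":[0,0,-15],"roll":0},{"grip":1,"translation":[0,0,-20],"roll":0},{"grip":1,"translation":[0,0,-20],"roll":0}]'; python3 -c "
from h import *
togo(.38,.05,.3)"
```

```text
time: 38.15
eef_pos: [0.4421, 0.3141, 0.2353]
ee_rot: [-3.135, -0.012, -0.02]
contact_force: [0.9, -0.0, -0.0]
gripper_width: 0.0855
t 38.15 tcp [442.1 314.1 235.3] jaw 0.44 tilt 0.81 q6 0.48 w 85.5 F [ 0.9 -0.  -0. ]
shift cm [-6.33 26.32 -6.72] roll None
```

Moving the arm away to a clear spot so both placements can be checked from the top camera.

```bash
python3 -m pendant '[{"grip":1,"translation":[-1,4,-4],"roll":0},{"grip":1,"translation":[-3,9,-6],"roll":0},{"grip":1,"translation":[-5,14,-6],"roll":0},{"grip":1,"translation":[-5,19,-6],"roll":0},{"grip":1,"translation":[-5,24,-6],"roll":0},{"grip":1,"translation":[-5,29,-6],"roll":0},{"grip":1,"translation":[-5,31,-6],"roll":0},{"grip":1,"translation":[-5,31,-6],"roll":0},{"grip":1,"translation":[-5,31,-6],"roll":0},{"grip":1,"translation":[-5,31,-6],"roll":0},{"grip":1,"translation":[-5,31,-6],"roll":0}]'; cat > fin.py <<'E'
from h import *
import sys
c=cam("top");I=c["image"];k=sys.argv[1]
cv2.imwrite(f"pics/f{k}top.png",cv2.resize(I[95:345,170:490,::-1],None,fx=2.4,fy=2.4,interpolation=cv2.INTER_CUBIC))
s=cam("scene")["image"];cv2.imwrite(f"pics/f{k}scene.png",cv2.resize(s[130:350,200:470,::-1],None,fx=2.5,fy=2.5,interpolation=cv2.INTER_CUBIC))
def T(n,f):
    try: print(n,f())
    except Exception as e: print(n,"?",e)
T("blue in tray",lambda:rect(c,mask(I,(105,110,30),(125,255,255),(180,190,270,255)),.063,True))
T("tray",lambda:rect(c,mask(I,(0,0,90),(179,22,255),(180,195,265,250))|mask(I,(105,110,30),(125,255,255),(180,190,270,255)),.007))
T("yellow on slats",lambda:rect(c,mask(I,(20,150,60),(32,255,255),(395,190,490,255)),.057,True))
T("slats",lambda:rect(c,mask(I,(5,100,60),(20,255,255),(395,190,490,255)),.012,True))
T("cap",lambda:circ(c,mask(I,(0,0,120),(179,25,255),(195,130,232,160)),.166))
T("saucer",lambda:circ(c,mask(I,(0,0,165),(179,50,255),(395,135,460,195)),.014))
T("soap",lambda:rect(c,mask(I,(55,120,60),(80,255,255),(300,225,345,255)),.026))
print(np.round(sense()["eef_pos"],3))
E
python3 fin.py 1
```

```text
time: 39.25
eef_pos: [0.3901, 0.0026, 0.2872]
ee_rot: [-3.141, -0.015, 0.001]
contact_force: [-0.2, 0.9, 0.1]
gripper_width: 0.0857
blue in tray [437.8 306.4 171.3  64.7 -89.4]
tray [437.9 313.9 206.6 112.4 -89.5]
yellow on slats [ 442.5 -327.1  152.1   68.9   82.3]
slats [ 442.8 -333.3  178.7   95.    81.6]
cap [619.9 270.3  28.5  29.2]
saucer [ 614.9 -293.2  120.7  123.3]
soap ? max() iterable argument is empty
[0.39  0.002 0.287]
```

View pics/f1top.png

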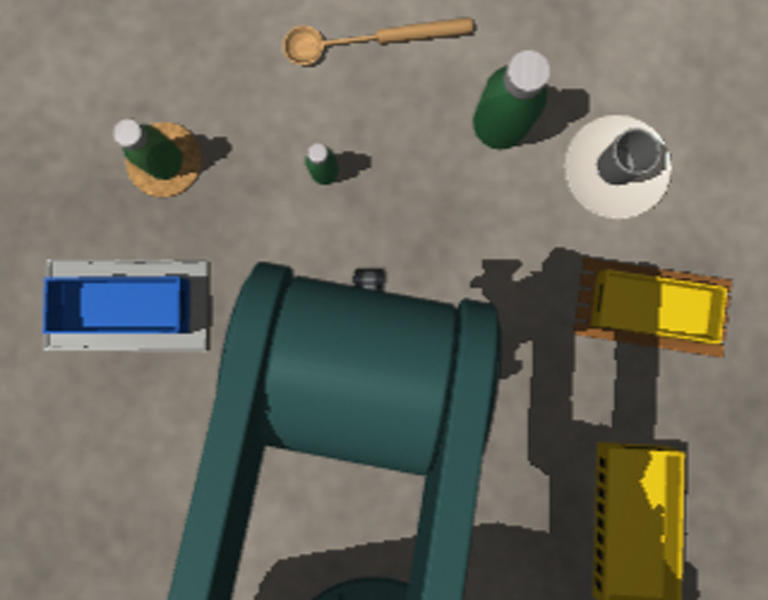

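View pics/f1scene.png

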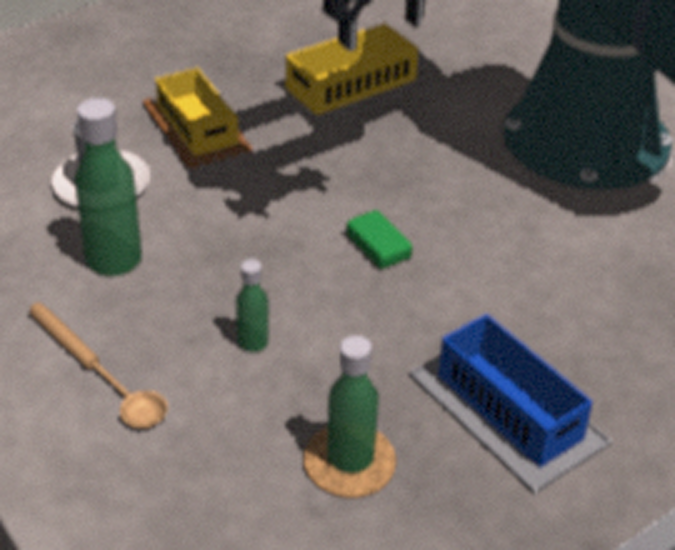

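Each crate image includes part of its camera-facing side wall, so I work from the far rim edge instead. That gives crate centres of about y = 312 mm (tray 311) and y = -333 mm (board -333). All four items stand in place and the soap and spoon haven't moved, so I'm handing in.

```bash
python3 -c "
from bench import workorder
print(workorder.sign_off())"
```

```text
the job is handed in; nothing more can be done
None
```

I took the stack apart in the order asked: bottle on the coaster, cup on the saucer, shallow crate on the slatted board and deep crate in the drip tray. Each was lowered until the wrist force showed contact and then released. The job was handed in at about 39 s of robot time, with the gripper clear of everything.

| Item | Measured against its place |
|---|---|
| Bottle | upright; cap at (620, 270) mm, coaster centre (621.5, 271) |
| Cup | upright on the saucer; released at (615, -293) mm, saucer now at (615, -293) |
| Shallow crate | centre about (442.5, -333) mm, board (443, -333); direction within 0.7° |
| Deep crate | centre about (438, 312) mm, tray (438, 311); direction within 0.1° |

- **Crates:** The raw crate outlines read 6 to 12 mm too long and about 5 to 6 mm off centre, because they took in part of a side wall. The centres in the table come from the far rim edge instead.
- **Cup:** I saw it upright in the top view, but I did not measure its centring separately after release. A large bottle partly hides it in the scene camera.
- **Soap and spoon:** The automatic soap check failed because the arm blocked the top view. The scene picture shows both the soap and the spoon lying undisturbed, though I did not measure either one's position at the end.
- **Forces:** The highest wrist force I saw was about 19 N, while setting down the deep crate. I backed off 1 mm before releasing it.

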